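Fetch the cooking chopsticks from behind the spice jars

ROBOT

A 6-joint arm with a two-finger parallel gripper is mounted at the origin on a cart in front of the work surface, level with it; the furniture and walls round the work are solid. World frame = base frame: x ahead of the robot, y to its left, z up, the work surface at z = 0. Lengths are in m, angles in rad, forces in N, time in s.
With the tool pointing down it reaches from about 0.35 to 0.85 m from the base axis. Payload 8.1 kg.
Tool frame: the origin (TCP) lies on the centre line of the jaws, within the pads' length; the fingertips stand 17 mm ahead of it and the grasp point (between the pads) lies 2 mm behind it; z points along the fingers, y is the line along which they close (so a half turn about z gives the same grasp; the last joint's range is limited). The gripper opens to 93 mm and grips with 3 to 60 N. Pads are 15 mm wide; open, the fingers measure 128 mm over their backs; the gripper's body (75 mm by 188 mm) begins 65 mm behind the grasp point.
Start: joints at [-1.433, 0.13, 1.488, -0, 1.523, -0.085], TCP at [0.133, -0.585, 0.236] pointing down, gripper open.
Joint ranges: [-2.96, 2.96], [-0.89, 2.26], [0.02, 2.5], [-1.34, 4.48], [0, 2.73], [-2.66, 2.66]. Speed limits (rad/s): [2.39, 2.39, 2.79, 3.14, 3.14, 3.14].

INTERFACE

Orientations are given as a rotation vector (axis times angle).
In Python, from plant import robot, optics, close_job, models gives the robot as it stands.
- The arm moves only by the shell command python3 -m inch 'ROWS' [OPENING] [FORCE]. ROWS is a JSON object of lists of equal length, an entry for each row: "travel": the shift along the tool's x, y, z in m, a list of three; "spin": the turn about the tool's z in rad. In form: {"travel": [[x, y, z], ...], "spin": [spin, ...]}. A call has 1 to 10 rows; each row is the pose to reach, as a shift and turn from the pose commanded when the call began, along the tool's axes at that moment; what a row does not reach only later rows make up. A row lasts 1/12 s, in which the tool goes at most 41.7 mm and 7.16 degrees, less where a joint would pass 70% of its speed; a pose out of reach is approached as far as the arm can. A call with a gripper value outside its range is refused whole. OPENING is the closure, from 0 (fully open) to 1 (shut), set as the call begins (- or left out, the last holds). The fingers move at their own pace and stop on an object; FORCE is the grip in N (left out, the last holds). Time passes only in rows, so rows that repeat a pose let the fingers close. It gives the time, the measured TCP pose, the force, the opening and the grip force at its end, in the units of the state.
- robot.read_state(): the state, without advancing time (a new reading comes with each control period).
- optics.read_camera(name): name is "scene" or "side" or "wrist"; returns (picture, depth): 384x512x3 uint8, red, green, blue; 384x512 float32, m along the optical axis (not along the pixel's ray), 0 where there is no reading.
- optics.camera_info(name): a dict with "camera_matrix" (3x3 intrinsics, pixels), "dist" ([k1, k2, p1, p2, k3] as OpenCV has them; the pictures are not rectified), "view" (4x4, takes a point from world to camera coordinates). Camera axes: x right, y down, z forward; pixel columns grow to the right and rows downward; lengths in m; the calibration is good to about 2 mm. A picture is of the moment at which its call begins: read the wrist's pose just before it. camera_info takes no time and is no camera call; for the wrist camera it gives the pose at the moment of the call.
- close_job(): hands the job in; it is judged then, once.
Trained networks look in the newest picture that a camera, given by its name, has taken for a name from the list of things; names that differ only in an ending like _2 or _b are one class to them, and where a whole thing is asked for, a point or a joint stands for the part that bears it (a point fixed in the world has none). Each returns a list of dicts, best first, with "p" (0 to 1); they miss things now and then, are a little off and sometimes report something else, mostly with a low value. They report only what shows in the picture. A call takes as long as a camera call.
- models.look_for(camera, name): "centre" ([x, y, z] in m, in world coordinates, good to about 4 mm: the middle of the surface that is visible of it).
- models.masks_of(camera, name): "region" (384x512 bool, what is visible of it).
The state is a dict: "t": time; "q": joint angles; "dq": joint speeds; "joint_torque": joint torques, N m; "tool_pos": TCP position; "orientation": TCP orientation; "force": force on the tool from outside, world axes, zero at the start; "wrist_torque": the same for the moment, N m; "opening": finger opening in m; "gripper_force": force on a finger pad.
Only numpy, scipy, OpenCV 4.12 (cv2) and the standard library are available. Lean on these libraries where they do the work, as an engineer would, in place of code of your own. Each camera call takes 0.05 s, during which the arm holds its last target. There are 200 camera calls.

TASK

The cooking chopsticks lie at the back of the spice rack, behind the jars. Clear the three spice jars out of the rack onto the brown wooden board, lay the pair of chopsticks in the blue ceramic rest, and then put every jar back upright in the very bay of the rack it came from, leaving the tomato, the lime and the garlic where they are.

Things in the scene. Friction and masses are not known exactly. Their poses are not given: they have to be found in the camera images.
- spice_rack: Fixed light wooden rack, z up, x to its back. Origin: worktop level under the middle bay. Three bays at x 0, y -59, 0, +59 mm, inside 56 (y) x 59 mm, floor 8 mm above the worktop, rails and dividers up to 22 mm high; end panels at y +-90 mm, 44 mm high. Behind, at x 58, y +-70 mm, two forks 10 mm thick hold the chopsticks: flat dip 32 mm wide (x), bottom 30 mm high, horns 38 mm high.
- chopstick_rest: Fixed blue ceramic rest, 60 (x) x 134 (y) x 28 mm: a low bar, 32 mm wide and 9 mm high, with two saddles at y +-55 mm, each 10 mm thick, flat over 30 mm (x) at 20 mm above the worktop and rising to round horns 28 mm high at either side. Chopsticks lie along its y axis across both saddles. Origin at the centre of its underside, z up.
- small_board: Small brown wooden chopping board lying flat, fixed, 130 (x) x 200 (y) x 13 mm, origin at the centre of its underside, z up.
- green_spice: Spice jar with a green cap, round, 41 mm wide and 97 mm tall; the cap takes up the top 21 mm and is 41 mm wide. Origin at the centre of its underside, z up. About 0.11 kg.
- black_spice: Spice jar with a black cap, 40 mm wide and 107 mm tall; the cap takes up the top 20 mm and is 40 mm wide. Origin at the centre of its underside, z up. About 0.11 kg.
- red_spice: Spice jar with a red cap, round, 41 mm wide and 109 mm tall; the cap takes up the top 20 mm and is 41 mm wide. Origin at the centre of its underside, z up. About 0.11 kg.
- chopsticks: A pair of pale wooden chopsticks lying side by side, one rigid thing 239 (x, lengthwise) x 17 (y) x 7 mm (z), 15 g. Origin at the centre of its underside. Grip across y at the middle.
- tomato: Red tomato, 58 mm, loose on the worktop, to be left alone. Origin at its underside.
- lime: Green lime, 60 x 48 x 48 mm, loose on the worktop, to be left alone. Origin at its underside.
- garlic: Garlic bulb, 56 mm, loose on the worktop, to be left alone. Origin at its underside.

How it is judged:
On the way, in this order (a step that is already met when the one before it is completed fails the run):
1. all three spice jars stand upright on the brown wooden board (x of green_spice in the frame of small_board between -0.056 and 0.056 m and y of green_spice in the frame of small_board between -0.09 and 0.09 m and z of green_spice in the frame of small_board between 0.008 and 0.018 m and angle between each of green_spice, black_spice, red_spice's own z axis and vertical below 0.12 rad and x of black_spice in the frame of small_board between -0.056 and 0.056 m and y of black_spice in the frame of small_board between -0.09 and 0.09 m and z of black_spice in the frame of small_board between 0.008 and 0.018 m and x of red_spice in the frame of small_board between -0.056 and 0.056 m and y of red_spice in the frame of small_board between -0.09 and 0.09 m and z of red_spice in the frame of small_board between 0.008 and 0.018 m), for 0.2 s.
2. the chopsticks lie in both saddles of the blue rest and are let go, the jars still on the board (all of step 1 and x of chopsticks in the frame of chopstick_rest between -0.013 and 0.013 m and y of chopsticks in the frame of chopstick_rest between -0.045 and 0.045 m and z of chopsticks in the frame of chopstick_rest between 0.016 and 0.0235 m and angle between the x axis of chopsticks and the y axis of chopstick_rest, either way round below 0.12 rad and angle between the z axis of chopsticks and the z axis of chopstick_rest, either way round below 0.06 rad and contact force between chopsticks and the fingers below 0.05 N), for 0.2 s.
At the end, for the whole second after the job is handed in: The chopsticks lie flat in both saddles of the blue rest (their middle within 13 mm across and 45 mm along of the rest's middle, within 0.12 rad of its length). Every jar stands upright on the floor of the bay it came from, within 20 mm of where it stood at the start. All are released and at rest (x of chopsticks in the frame of chopstick_rest between -0.013 and 0.013 m and y of chopsticks in the frame of chopstick_rest between -0.045 and 0.045 m and z of chopsticks in the frame of chopstick_rest between 0.016 and 0.0235 m and angle between the x axis of chopsticks and the y axis of chopstick_rest, either way round below 0.12 rad and angle between the z axis of chopsticks and the z axis of chopstick_rest, either way round below 0.06 rad and distance of each of green_spice, black_spice, red_spice from where it was at the start of the episode below 0.02 m and angle between each of green_spice, black_spice, red_spice's own z axis and vertical below 0.08 rad and height (world z) of each of green_spice, black_spice, red_spice below 0.012 m and linear speed of each of green_spice, black_spice, red_spice, chopsticks below 0.01 m/s and contact force between each of chopsticks, green_spice, black_spice, red_spice and the fingers below 0.05 N); the robot touches nothing.
It fails at once if the tomato is pushed more than 20 mm from its place (distance of tomato from where it was at the start of the episode above 0.02 m).
It fails at once if the lime is pushed more than 20 mm from its place (distance of lime from where it was at the start of the episode above 0.02 m).
It fails at once if the garlic is pushed more than 20 mm from its place (distance of garlic from where it was at the start of the episode above 0.02 m).
It fails at once if a spice jar is knocked over (angle between any of green_spice, black_spice, red_spice's own z axis and vertical above 0.7 rad).
It also fails if it takes over 141 s, if anything falls off the work surface, if the arm or the gripper's body presses on something with over 40 N, if the wrist force passes 120 N, or if a joint passes its speed limit or range.

## Working session

There is one attempt and no reset: what is moved stays moved. The work goes in short steps, Python scripts to look and compute and a shell command to move; the robot and the scene stay as the last step left them, time stands still between calls to the robot, and variables do not carry over. Pictures are saved under pics/ and viewed, at most 14 in all, crops included, and the job is handed in when it is done.

```bash
ls; mkdir -p pics; python3 - <<'E'
from plant import robot, optics, models
import cv2, numpy as np
s=robot.read_state(); print(s['t'],s['tool_pos'],s['orientation'],s['opening'],s['force'])
ims=[]
for c in ['scene','side']:
    p,d=optics.read_camera(c); cv2.imwrite(f'pics/{c}0.png',p[:,:,::-1])
    i=optics.camera_info(c); print(c,np.round(i['camera_matrix'],1).tolist(),np.round(i['dist'],3),np.round(i['view'],3).tolist())
    for n in ['spice_rack','chopstick_rest','small_board','green_spice','black_spice','red_spice','chopsticks','tomato','lime','garlic']:
        print(n,[(np.round(r['centre'],3).tolist(),round(r['p'],2)) for r in models.look_for(c,n)[:2]])
    ims.append(p)
E
```

```text
pics
0.0 [ 0.13254212 -0.58463775  0.23460831] [-3.12032208e+00 -3.49047677e-01  2.21993858e-05] 0.09272322185926425 [-0.27995058 -0.76386852 -0.24594067]
scene [[357.2, 0.0, 257.7], [0.0, 357.2, 189.2], [0.0, 0.0, 1.0]] [-0.088  0.     0.     0.     0.   ] [[0.949, -0.314, -0.019, -0.59], [-0.216, -0.603, -0.768, 0.093], [0.23, 0.733, -0.641, 0.976], [0.0, 0.0, 0.0, 1.0]]
spice_rack [([0.542, -0.398, 0.014], 0.57)]
chopstick_rest [([0.442, -0.381, 0.01], 0.83), ([0.599, -0.402, 0.037], 0.24)]
small_board [([0.536, -0.144, 0.012], 0.95), ([0.534, -0.371, 0.093], 0.34)]
green_spice [([0.524, -0.312, 0.086], 0.85), ([0.44, -0.38, 0.009], 0.68)]
black_spice [([0.542, -0.432, 0.089], 0.85)]
red_spice [([0.534, -0.374, 0.095], 0.6)]
chopsticks [([0.602, -0.398, 0.04], 0.6)]
tomato [([0.42, 0.076, 0.035], 0.52)]
lime [([0.434, 0.154, 0.033], 0.71), ([0.536, -0.145, 0.013], 0.23)]
garlic []
side [[383.2, 0.0, 260.8], [0.0, 383.2, 191.6], [0.0, 0.0, 1.0]] [0.023 0.    0.    0.    0.   ] [[0.956, -0.293, -0.016, -0.575], [-0.146, -0.425, -0.894, 0.068], [0.255, 0.857, -0.449, 1.032], [0.0, 0.0, 0.0, 1.0]]
spice_rack [([0.531, -0.428, 0.011], 0.95)]
chopstick_rest [([0.441, -0.389, 0.016], 0.76)]
small_board [([0.51, -0.138, 0.013], 0.8)]
green_spice [([0.522, -0.316, 0.071], 0.91)]
black_spice [([0.548, -0.436, 0.085], 0.64)]
red_spice [([0.533, -0.375, 0.087], 0.79)]
chopsticks [([0.602, -0.423, 0.034], 0.83)]
tomato [([0.418, 0.075, 0.032], 0.82), ([0.521, -0.314, 0.071], 0.31)]
lime [([0.432, 0.159, 0.038], 0.56)]
garlic [([0.67, -0.265, 0.033], 0.54)]
```

View pics/scene0.png

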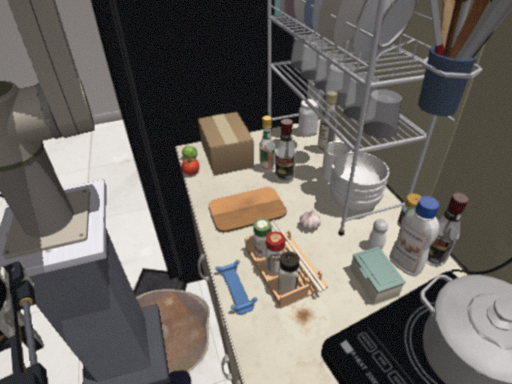

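View pics/side0.png

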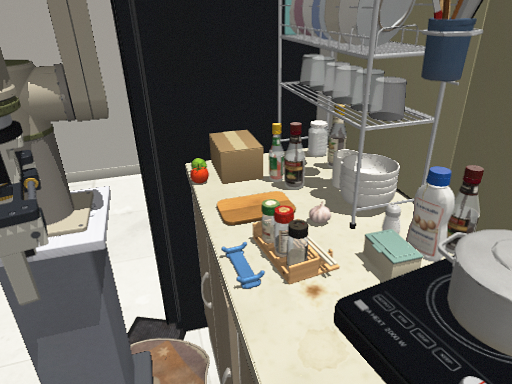

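The rack (280,265) holds the green, red and black jars, in that order from the far end. The blue rest (238,288) is in front of the rack, the board (247,207) is beyond it, and the chopsticks lie behind the jars. The garlic is at (310,220) and the tomato and lime at (190,160). Next I measure them from the depth in both views.

```bash
cat > h.py <<'E'
from plant import robot, optics, models
import cv2, numpy as np
from scipy.spatial.transform import Rotation as R
def cloud(c):
    i=optics.camera_info(c); p,d=optics.read_camera(c)
    K,D,V=[np.array(i[k],float) for k in('camera_matrix','dist','view')]
    v,u=np.mgrid[:384,:512]; uv=np.stack([u,v],-1).reshape(-1,1,2).astype(float)
    n=cv2.undistortPoints(uv,K,D).reshape(384,512,2)
    P=np.dstack([n*d[...,None],d]); W=(P-V[:3,3])@V[:3,:3]; W[d==0]=np.nan
    return p,W
def mask(c,n):
    r=models.masks_of(c,n); return r[0]['region'] if r else np.zeros((384,512),bool)
E
python3 - <<'E'
from h import *
for c in ['scene','side']:
    p,W=cloud(c); print(c)
    for n in ['green_spice','red_spice','black_spice','chopstick_rest','small_board','chopsticks','garlic','spice_rack']:
        m=mask(c,n); X=W[m]; X=X[~np.isnan(X[:,0])]
        if len(X)<5: print(n,'none'); continue
        z=X[:,2]
        if 'spice' in n and 'rack' not in n:
            zt=np.percentile(z,97); T=X[z>zt-.006]
            (a,b),r=cv2.minEnclosingCircle(T[:,:2].astype(np.float32))
            print(n,len(X),'top',zt.round(4),'mean',T.mean(0).round(4),'circ',round(a,4),round(b,4),round(r,4))
        else:
            if n=='small_board': X=X[abs(z-np.median(z))<.006]
            if n=='chopstick_rest': X=X[(z>.003)&(z<.035)]
            if n=='chopsticks': X=X[(z>.027)&(z<.045)]
            r=cv2.minAreaRect(X[:,:2].astype(np.float32)); e=np.linalg.eigh(np.cov(X[:,:2].T))[1][:,1]
            print(n,len(X),'rect',np.round(r[0],4),np.round(r[1],3),round(r[2],1),'mean',X.mean(0).round(4),'zpct',np.percentile(X[:,2],[5,50,95]).round(4),'ax',np.degrees(np.arctan2(e[1],e[0])).round(1))
    A=W.reshape(-1,3); A=A[~np.isnan(A[:,0])]
    B=A[(A[:,2]>.13)&(A[:,2]<.6)&(abs(A[:,1]+.3)<.35)&(A[:,0]>.4)&(A[:,0]<.9)]
    for y in np.arange(-.65,.05,.05):
        q=B[(B[:,1]>=y)&(B[:,1]<y+.05)]
        if len(q): k=q[:,0].argmin(); print('y',round(y,2),'minx',q[k].round(3),len(q))
E
```

```text
scene
green_spice 427 top 0.1064 mean [ 0.532  -0.3062  0.1046] circ 0.5326 -0.3041 0.0199
red_spice 722 top 0.1187 mean [ 0.542  -0.3651  0.117 ] circ 0.5374 -0.3792 0.0376
black_spice 774 top 0.1172 mean [ 0.5509 -0.4229  0.1156] circ 0.552 -0.421 0.02
chopstick_rest 873 rect [ 0.4431 -0.3814] [0.058 0.128] 3.7 mean [ 0.443  -0.3834  0.0124] zpct [0.0063 0.01   0.0248] ax 94.5
small_board 2283 rect [ 0.5432 -0.1382] [0.2   0.136] 0.6 mean [ 0.5399 -0.143   0.0123] zpct [0.01   0.0124 0.0145] ax -178.0
chopsticks 326 rect [ 0.5994 -0.3522] [0.017 0.229] 7.1 mean [ 0.6047 -0.3977  0.0358] zpct [0.0321 0.0362 0.0387] ax 96.6
garlic 306 rect [ 0.6783 -0.2603] [0.043 0.053] 61.3 mean [ 0.676  -0.2643  0.0331] zpct [0.0176 0.0344 0.046 ] ax 152.7
spice_rack 1527 rect [ 0.5704 -0.3565] [0.128 0.195] 7.2 mean [ 0.5553 -0.3906  0.0181] zpct [0.006  0.0139 0.0426] ax 104.5
y -0.65 minx [ 0.719 -0.65   0.153] 1689
y -0.6 minx [ 0.732 -0.599  0.137] 148
y -0.5 minx [ 0.819 -0.45   0.131] 771
y -0.45 minx [ 0.815 -0.437  0.138] 1032
y -0.4 minx [ 0.823 -0.392  0.573] 2970
y -0.35 minx [ 0.739 -
[... 924 characters left out ...]
75  -0.2648  0.0308] zpct [0.0132 0.0323 0.0453] ax -177.0
spice_rack 1605 rect [ 0.5376 -0.3463] [0.119 0.278] 21.7 mean [ 0.5456 -0.4037  0.0188] zpct [0.0028 0.0167 0.0422] ax 113.7
y -0.65 minx [ 0.719 -0.65   0.154] 1045
y -0.6 minx [ 0.73  -0.6    0.135] 151
y -0.5 minx [ 0.819 -0.45   0.133] 873
y -0.45 minx [ 0.815 -0.435  0.138] 477
y -0.4 minx [ 0.831 -0.371  0.45 ] 2677
y -0.35 minx [ 0.739 -0.307  0.17 ] 1828
y -0.3 minx [ 0.736 -0.256  0.502] 1931
y -0.25 minx [ 0.717 -0.215  0.508] 1988
y -0.2 minx [ 0.715 -0.151  0.508] 1533
y -0.15 minx [ 0.717 -0.144  0.503] 1100
y -0.1 minx [ 0.681 -0.054  0.134] 978
y -0.05 minx [ 0.674 -0.04   0.13 ] 784
y 0.0 minx [0.647 0.024 0.166] 916
```

```bash
cat >> h.py <<'E'
def to(x,y,z,yaw,s=None):
    s=s or robot.read_state(); M=R.from_rotvec(s['orientation']).as_matrix(); p=np.array(s['tool_pos'])
    y0=np.arctan2(M[1,0],M[0,0]); dy=(y0-yaw+np.pi)%(2*np.pi)-np.pi
    print('at',p.round(4),'yaw',y0.round(4),'tilt',M[2,2].round(5),'t',round(s['t'],2),'-> travel',(M.T@(np.array([x,y,z])-p)).round(4),'spin',dy.round(4))
E
python3 -m inch '{"travel":[[0.18,-0.05,-0.06],[0.18,-0.05,-0.06],[0.18,-0.05,-0.06],[0.18,-0.05,-0.06],[0.18,-0.05,-0.06],[0.36,-0.10,-0.06],[0.36,-0.10,-0.06],[0.36,-0.10,-0.06],[0.36,-0.10,-0.06],[0.36,-0.10,-0.06]],"spin":[-0.11,-0.22,-0.33,-0.44,-0.55,-0.66,-0.77,-0.88,-0.99,-1.1]}' 0 20
python3 -c "
from h import *
to(0.5,-0.366,0.30,1.69); print(robot.read_state()['q'])"
```

```text
t: 2.83
tool_pos: [0.4653, -0.4051, 0.2956]
orientation: [2.471, 1.94, 0.002]
force: [1.4, -1.7, -0.5]
opening: 0.0929
gripper_force: 0.0
at [ 0.4653 -0.4051  0.2956] yaw 1.3311 tilt -1.0 t 2.83 -> travel [ 0.0463  0.0244 -0.0043] spin -0.3589
[-8.00403788e-01  1.59002049e-01  1.34846254e+00  1.55980701e-03
  1.63374312e+00 -5.60628310e-01]
```

```bash

python3 -m inch '{"travel":[[0.03,0.015,-0.005],[0.046,0.024,-0.005],[0.046,0.024,-0.005],[0.046,0.024,-0.005],[0.046,0.024,-0.005]],"spin":[-0.12,-0.24,-0.36,-0.36,-0.36]}' 
python3 - <<'E'
from h import *
to(0.5,-0.366,0.30,1.69)
p,W=cloud('wrist'); cv2.imwrite('pics/w1.png',p[:,:,::-1])
for n in ['green_spice','red_spice','black_spice','chopstick_rest','chopsticks','small_board']:
    m=mask('wrist',n); X=W[m]; X=X[~np.isnan(X[:,0])]
    if len(X)<5: print(n,'none'); continue
    z=X[:,2]
    if 'spice' in n:
        zt=np.percentile(z,97); X=X[abs(z-zt)<.006]
    if n=='chopstick_rest': X=X[(z>.003)&(z<.035)]
    if n=='chopsticks': X=X[(z>.027)&(z<.045)]
    r=cv2.minAreaRect(X[:,:2].astype(np.float32))
    print(n,len(X),np.round(r[0],4),np.round(r[1],3),round(r[2],1),'mean',X.mean(0).round(4),'z',np.percentile(X[:,2],[5,50,95]).round(4))
E
```

```text
t: 3.25
tool_pos: [0.4962, -0.3693, 0.3006]
orientation: [-2.097, -2.339, 0.0]
force: [-0.6, 1.0, -0.4]
opening: 0.0932
gripper_force: 0.0
at [ 0.4962 -0.3693  0.3006] yaw 1.6795 tilt -1.0 t 3.25 -> travel [0.0029 0.0042 0.0006] spin -0.0105
green_spice 846 [ 0.5321 -0.3001] [0.039 0.04 ] 72.2 mean [ 0.5317 -0.2995  0.1045] z [0.1031 0.1046 0.106 ]
red_spice 764 [ 0.5415 -0.3585] [0.039 0.037] 7.3 mean [ 0.5411 -0.3584  0.1172] z [0.1158 0.1173 0.1187]
black_spice 684 [ 0.5503 -0.4171] [0.038 0.039] 52.5 mean [ 0.5498 -0.4163  0.1139] z [0.1122 0.114  0.1152]
chopstick_rest 1778 [ 0.4416 -0.3761] [0.058 0.132] 3.7 mean [ 0.4417 -0.3729  0.0114] z [0.0059 0.0088 0.0243]
chopsticks none
small_board 7876 [ 0.5443 -0.1652] [0.203 0.084] 5.8 mean [ 0.5458 -0.1613  0.0118] z [0.0102 0.0119 0.0135]
```

View pics/w1.png

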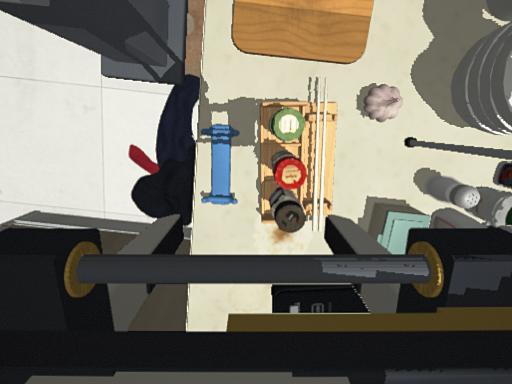

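The wrist view shows the caps at (289,124), (290,172) and (288,215), the rest at (220,165) and the chopsticks at (317,150). I'll let the arm settle, re-measure, and move over the green jar.

```bash
cat >> h.py <<'E'
def meas(c,names=('green_spice','red_spice','black_spice','chopstick_rest','chopsticks','small_board')):
    p,W=cloud(c)
    for n in names:
        m=mask(c,n); X=W[m]; X=X[~np.isnan(X[:,0])]
        if len(X)<5: print(c,n,'none'); continue
        z=X[:,2]
        if 'spice' in n: zt=np.percentile(z,97); X=X[abs(z-zt)<.006]
        if n=='chopstick_rest': X=X[(z>.003)&(z<.035)]
        if n=='chopsticks': X=X[(z>.015)&(z<.045)]
        if n=='small_board': X=X[abs(z-np.median(z))<.006]
        if len(X)<5: print(c,n,'few'); continue
        r=cv2.minAreaRect(X[:,:2].astype(np.float32))
        print(c,n,len(X),np.round(r[0],4),np.round(r[1],3),round(r[2],1),'mean',X.mean(0).round(4),'z',np.percentile(X[:,2],[5,50,95]).round(4))
    return p,W
E
python3 -m inch '{"travel":[[0.02,0,0],[0.03,0.004,0],[0.03,0.004,0],[0.03,0.004,0],[0.03,0.004,0],[0.03,0.004,0]],"spin":[0,0,0,0,0,0]}'
python3 - <<'E'
from h import *
to(0.532,-0.303,0.2,1.69)
p,W=meas('wrist'); meas('side',['green_spice'])
# chopsticks: points in z .033-.042 behind rack
A=W.reshape(-1,3); X=A[(A[:,2]>.032)&(A[:,2]<.042)&(A[:,0]>.575)&(A[:,0]<.63)&(A[:,1]>-.5)&(A[:,1]<-.22)]
print(len(X),cv2.minAreaRect(X[:,:2].astype(np.float32)),X.mean(0))
E
```

```text
t: 4.1
tool_pos: [0.4968, -0.3397, 0.3006]
orientation: [2.094, 2.342, -0.0]
force: [-0.2, -0.3, 0.4]
opening: 0.0928
gripper_force: 0.0
at [ 0.4968 -0.3397  0.3006] yaw 1.6825 tilt -1.0 t 4.1 -> travel [0.0325 0.0391 0.1006] spin -0.0075
wrist green_spice 799 [ 0.5319 -0.2997] [0.04  0.039] 7.5 mean [ 0.5317 -0.2993  0.1046] z [0.1031 0.1046 0.1059]
wrist red_spice none
wrist black_spice 648 [ 0.544  -0.4116] [0.039 0.055] 45.3 mean [ 0.5493 -0.4163  0.1139] z [0.1123 0.1139 0.1153]
wrist chopstick_rest none
wrist chopsticks 982 [ 0.5956 -0.3443] [0.017 0.232] 7.7 mean [ 0.5971 -0.3554  0.0344] z [0.0319 0.0344 0.0365]
wrist small_board 10576 [ 0.5424 -0.1432] [0.2   0.116] 0.7 mean [ 0.5448 -0.1455  0.0119] z [0.0103 0.0119 0.0135]
side green_spice 147 [ 0.5249 -0.3133] [0.068 0.038] 56.9 mean [ 0.531  -0.3049  0.1048] z [0.1011 0.1051 0.1066]
1045 ((0.5978190302848816, -0.34452906250953674), (0.033121977001428604, 0.23552873730659485), 3.03303599357605) [ 0.59697801 -0.35303716  0.03458583]
```

```bash

python3 -m inch '{"travel":[[0.02,0.025,0],[0.033,0.039,0],[0.033,0.039,0.03],[0.033,0.039,0.07],[0.033,0.039,0.105],[0.033,0.039,0.14],[0.033,0.039,0.17],[0.033,0.039,0.195],[0.033,0.039,0.205],[0.033,0.039,0.205]],"spin":[0,0,0,0,0,0,0,0,0,0]}'
python3 -c "
from h import *
to(0.532,-0.303,0.083,1.69)"
```

```text
t: 5.38
tool_pos: [0.5299, -0.3007, 0.0923]
orientation: [-2.09, -2.338, 0.001]
force: [-0.5, 0.6, 1.1]
opening: 0.0932
gripper_force: 0.0
at [ 0.5299 -0.3007  0.0923] yaw 1.6828 tilt -0.99998 t 5.38 -> travel [-0.0026  0.0019  0.0093] spin -0.0072
```

```bash

python3 -m inch '{"travel":[[-0.002,0.002,0.009],[-0.002,0.002,0.009],[-0.002,0.002,0.009]],"spin":[0,0,0]}'
python3 -m inch '{"travel":[[0,0,0],[0,0,0],[0,0,0],[0,0,0],[0,0,0],[0,0,0],[0,0,0]],"spin":[0,0,0,0,0,0,0]}' 1 25
python3 -c "
from h import *
to(0.532,-0.303,0.083,1.69)"
```

```text
t: 5.63
tool_pos: [0.5351, -0.3045, 0.0882]
orientation: [2.092, 2.34, 0.0]
force: [0.4, 0.1, -0.1]
opening: 0.0928
gripper_force: 0.0
t: 6.22
tool_pos: [0.534, -0.3037, 0.0867]
orientation: [-2.094, -2.342, 0.0]
force: [0.0, -0.3, -0.2]
opening: 0.051
gripper_force: 0.0
at [ 0.534  -0.3037  0.0867] yaw 1.6828 tilt -1.0 t 6.22 -> travel [ 0.001  -0.0019  0.0037] spin -0.0072
```

```bash

python3 -m inch '{"travel":[[0,0,0],[0,0,0],[0,0,0],[0,0,0],[0,0,0],[0,0,0]],"spin":[0,0,0,0,0,0]}' 1 25
python3 -m inch '{"travel":[[0,0,-0.02],[0,0,-0.05],[0,0,-0.075],[0,0,-0.075],[0,0,-0.075]],"spin":[0,0,0,0,0]}' 
python3 -c "
from h import *
to(0.585,-0.095,0.162,1.69)"
```

```text
t: 6.72
tool_pos: [0.5341, -0.3037, 0.0866]
orientation: [-2.094, -2.342, -0.0]
force: [-0.3, -0.4, -0.5]
opening: 0.0409
gripper_force: 25.0
t: 7.13
tool_pos: [0.5353, -0.3046, 0.1639]
orientation: [2.091, 2.339, 0.001]
force: [-0.6, 0.5, -1.7]
opening: 0.0405
gripper_force: 25.0
at [ 0.5353 -0.3046  0.1639] yaw 1.6828 tilt -0.99999 t 7.13 -> travel [0.2027 0.0728 0.0016] spin -0.0072
```

```bash

python3 -m inch '{"travel":[[0.03,0,0],[0.065,-0.003,0],[0.1,-0.007,0],[0.135,-0.007,0],[0.17,-0.007,0],[0.195,-0.007,0],[0.209,-0.007,0],[0.209,-0.007,0.03],[0.209,-0.007,0.05],[0.209,-0.007,0.06]],"spin":[0,0,0,0,0,0,0,0,0,0]}'
python3 -m inch '{"travel":[[0,0,0],[0,0,0],[0,0,0]],"spin":[0,0,0]}' 
python3 -c "
from h import *
to(0.505,-0.098,0.0917,1.69)"
```

```text
t: 7.97
tool_pos: [0.501, -0.0955, 0.0972]
orientation: [-2.089, -2.339, 0.004]
force: [-0.6, 0.8, -1.5]
opening: 0.0402
gripper_force: 25.0
t: 8.22
tool_pos: [0.5042, -0.0973, 0.1024]
orientation: [2.094, 2.341, 0.001]
force: [-0.1, 0.2, -0.8]
opening: 0.0408
gripper_force: 25.0
at [ 0.5042 -0.0973  0.1024] yaw 1.6823 tilt -1.0 t 8.22 -> travel [-0.0008  0.0007  0.0107] spin -0.0077
```

```bash

python3 -m inch '{"travel":[[0,0,0.005],[0,0,0.009],[0,0,0.011],[0,0,0.011],[0,0,0.011]],"spin":[0,0,0,0,0]}' 
python3 -m inch '{"travel":[[0,0,0],[0,0,0],[0,0,0],[0,0,0],[0,0,0],[0,0,0]],"spin":[0,0,0,0,0,0]}' 0.35
python3 -m inch '{"travel":[[0,0,-0.02],[0,0,-0.05],[0,0,-0.08],[0,0,-0.1],[0,0,-0.1]],"spin":[0,0,0,0,0]}' 0
python3 - <<'E'
from h import *
meas('wrist'); meas('scene',['green_spice','red_spice'])
to(0.5415,-0.363,0.16,1.69)
E
```

```text
t: 8.63
tool_pos: [0.5042, -0.0973, 0.0918]
orientation: [2.093, 2.341, 0.0]
force: [-4.5, 0.0, 7.0]
opening: 0.0409
gripper_force: 25.0
t: 9.13
tool_pos: [0.5037, -0.0968, 0.0905]
orientation: [-2.093, -2.342, 0.0]
force: [0.7, -0.3, -0.1]
opening: 0.0604
gripper_force: 0.0
t: 9.55
tool_pos: [0.5066, -0.0976, 0.1963]
orientation: [2.088, 2.337, 0.006]
force: [1.3, 0.1, 1.1]
opening: 0.0891
gripper_force: 0.0
wrist green_spice 1481 [ 0.5031 -0.0921] [0.039 0.039] 17.4 mean [ 0.5027 -0.0915  0.1099] z [0.1086 0.1099 0.1111]
wrist red_spice none
wrist black_spice none
wrist chopstick_rest 571 [ 0.438 -0.323] [0.058 0.029] 3.9 mean [ 0.438  -0.3181  0.0141] z [0.0048 0.0143 0.0249]
wrist chopsticks 143 [ 0.5832 -0.2491] [0.013 0.043] 7.6 mean [ 0.5827 -0.2487  0.0329] z [0.0316 0.0329 0.0342]
wrist small_board 11123 [ 0.542  -0.1356] [0.2   0.129] 0.6 mean [ 0.5393 -0.1325  0.012 ] z [0.0106 0.012  0.0134]
scene green_spice 121 [ 0.5024 -0.0962] [0.037 0.039] 25.0 mean [ 0.5024 -0.0987  0.1101] z [0.1072 0.1103 0.1123]
scene red_spice none
at [ 0.5033 -0.0967  0.1898] yaw 1.6828 tilt -1.0 t 10.05 -> travel [-0.2689  0.0082  0.0296] spin -0.0072
```

```bash

python3 -m inch '{"travel":[[-0.03,0,0],[-0.07,0.003,0],[-0.11,0.008,0],[-0.15,0.008,0],[-0.19,0.008,0],[-0.22,0.008,0],[-0.25,0.008,0],[-0.269,0.008,0],[-0.269,0.008,0],[-0.269,0.008,0.01]],"spin":[0,0,0,0,0,0,0,0,0,0]}' 0
python3 -m inch '{"travel":[[0,0,0.02],[0,0,0.05],[0,0,0.07],[0,0,0.08],[0,0,0.08]],"spin":[0,0,0,0,0]}' 
python3 -c "
from h import *
to(0.5415,-0.3625,0.098,1.69)"
```

```text
t: 10.88
tool_pos: [0.5424, -0.3648, 0.182]
orientation: [2.094, 2.339, 0.001]
force: [0.0, 0.4, 0.4]
opening: 0.0931
gripper_force: 0.0
t: 11.3
tool_pos: [0.5399, -0.3605, 0.0965]
orientation: [-2.088, -2.339, 0.0]
force: [-0.4, -0.0, -0.0]
opening: 0.0927
gripper_force: 0.0
at [ 0.5399 -0.3605  0.0965] yaw 1.6839 tilt -0.99998 t 11.3 -> travel [-0.0022  0.0013 -0.0015] spin -0.0061
```

```bash

python3 -m inch '{"travel":[[0,0,0],[0,0,0],[0,0,0],[0,0,0],[0,0,0],[0,0,0],[0,0,0],[0,0,0],[0,0,0],[0,0,0]],"spin":[0,0,0,0,0,0,0,0,0,0]}' 1 25
python3 -m inch '{"travel":[[0,0,0],[0,0,0],[0,0,0],[0,0,0]],"spin":[0,0,0,0]}' 
python3 -m inch '{"travel":[[0,0,-0.02],[0,0,-0.05],[0,0,-0.075],[0,0,-0.075],[0,0,-0.075]],"spin":[0,0,0,0,0]}' 
python3 -c "
from h import *
to(0.588,-0.138,0.175,1.69)"
```

```text
t: 12.13
tool_pos: [0.5418, -0.3633, 0.1007]
orientation: [2.094, 2.342, 0.0]
force: [-0.1, -0.3, 0.2]
opening: 0.0406
gripper_force: 25.0
t: 12.47
tool_pos: [0.5418, -0.3633, 0.1007]
orientation: [2.094, 2.342, -0.0]
force: [-0.6, 0.2, 0.6]
opening: 0.0405
gripper_force: 25.0
t: 12.88
tool_pos: [0.5428, -0.3641, 0.1778]
orientation: [2.091, 2.339, 0.0]
force: [0.3, 0.7, -1.5]
opening: 0.0405
gripper_force: 25.0
at [ 0.5428 -0.3641  0.1778] yaw 1.6828 tilt -0.99999 t 12.88 -> travel [0.2196 0.0702 0.0024] spin -0.0072
```

```bash

python3 -m inch '{"travel":[[0.03,0.01,0],[0.065,0.025,0],[0.1,0.04,0],[0.135,0.06,0],[0.17,0.07,0],[0.2,0.07,0],[0.22,0.07,0],[0.22,0.07,0.03],[0.22,0.07,0.05],[0.22,0.07,0.06]],"spin":[0,0,0,0,0,0,0,0,0,0]}'
python3 -m inch '{"travel":[[0,0,0],[0,0,0],[0,0,0]],"spin":[0,0,0]}' 
python3 -c "
from h import *
to(0.588,-0.138,0.1057,1.69)"
```

```text
t: 13.72
tool_pos: [0.5839, -0.1352, 0.1105]
orientation: [-2.088, -2.339, 0.004]
force: [-0.6, -0.1, -1.6]
opening: 0.0406
gripper_force: 25.0
t: 13.97
tool_pos: [0.5872, -0.1374, 0.1165]
orientation: [2.094, 2.341, 0.001]
force: [0.5, 0.5, -1.1]
opening: 0.0403
gripper_force: 25.0
at [ 0.5872 -0.1374  0.1165] yaw 1.6822 tilt -1.0 t 13.97 -> travel [-0.0007  0.0007  0.0108] spin -0.0078
```

```bash

python3 -m inch '{"travel":[[0,0,0.005],[0,0,0.009],[0,0,0.011],[0,0,0.011],[0,0,0.011]],"spin":[0,0,0,0,0]}' 
python3 -m inch '{"travel":[[0,0,0],[0,0,0],[0,0,0],[0,0,0],[0,0,0],[0,0,0]],"spin":[0,0,0,0,0,0]}' 0.35
python3 -m inch '{"travel":[[0,0,-0.02],[0,0,-0.05],[0,0,-0.08],[0,0,-0.1],[0,0,-0.1]],"spin":[0,0,0,0,0]}' 0
python3 -m inch '{"travel":[[-0.03,0,0],[-0.07,-0.01,0],[-0.11,-0.03,0],[-0.15,-0.05,0],[-0.19,-0.068,0],[-0.22,-0.068,0],[-0.25,-0.068,0],[-0.277,-0.068,0],[-0.277,-0.068,0],[-0.277,-0.068,0.01]],"spin":[0,0,0,0,0,0,0,0,0,0]}' 0
python3 - <<'E'
from h import *
to(0.5505,-0.420,0.0975,1.69)
meas('scene',['green_spice','red_spice','black_spice'])
E
```

```text
t: 14.38
tool_pos: [0.5875, -0.1373, 0.106]
orientation: [2.093, 2.341, 0.001]
force: [-0.9, -1.2, 4.7]
opening: 0.0407
gripper_force: 25.0
t: 14.88
tool_pos: [0.5867, -0.1368, 0.1045]
orientation: [-2.093, -2.342, 0.0]
force: [-0.5, 0.6, 0.8]
opening: 0.0602
gripper_force: 0.0
t: 15.3
tool_pos: [0.5895, -0.1377, 0.2109]
orientation: [2.088, 2.336, 0.006]
force: [1.0, -0.3, 0.2]
opening: 0.0892
gripper_force: 0.0
t: 16.13
tool_pos: [0.5502, -0.4217, 0.1952]
orientation: [2.095, 2.338, 0.0]
force: [0.5, 0.5, 1.5]
opening: 0.0932
gripper_force: 0.0
at [ 0.5502 -0.4217  0.1952] yaw 1.6805 tilt -1.0 t 16.13 -> travel [0.0018 0.0003 0.0977] spin -0.0095
scene green_spice 126 [ 0.5034 -0.096 ] [0.04  0.039] 34.6 mean [ 0.5033 -0.098   0.1101] z [0.1068 0.1101 0.1124]
scene red_spice 5 [ 0.5087 -0.4094] [0.001 0.   ] 70.9 mean [ 0.5088 -0.4092  0.3237] z [0.3198 0.3241 0.3272]
scene black_spice 246 [ 0.5519 -0.4221] [0.038 0.039] 62.9 mean [ 0.5516 -0.4233  0.1155] z [0.1129 0.1157 0.1175]
```

```bash

python3 -m inch '{"travel":[[0.001,0,0.02],[0.001,0,0.05],[0.001,0,0.075],[0.001,0,0.092],[0.001,0,0.092],[0.001,0,0.092]],"spin":[0,0,0,0,0,0]}' 
python3 -m inch '{"travel":[[0,0,0],[0,0,0],[0,0,0],[0,0,0],[0,0,0],[0,0,0],[0,0,0],[0,0,0],[0,0,0],[0,0,0]],"spin":[0,0,0,0,0,0,0,0,0,0]}' 1 25
python3 -m inch '{"travel":[[0,0,0],[0,0,0],[0,0,0],[0,0,0]],"spin":[0,0,0,0]}' 
python3 -m inch '{"travel":[[0,0,-0.02],[0,0,-0.05],[0,0,-0.075],[0,0,-0.075],[0,0,-0.075]],"spin":[0,0,0,0,0]}' 
python3 -c "
from h import *
to(0.502,-0.178,0.175,1.69)"
```

```text
t: 16.83
tool_pos: [0.5497, -0.4171, 0.1019]
orientation: [-2.091, -2.342, -0.0]
force: [0.2, 0.7, 1.2]
opening: 0.0929
gripper_force: 0.0
t: 17.67
tool_pos: [0.55, -0.4186, 0.1025]
orientation: [-2.093, -2.342, -0.0]
force: [0.2, 0.1, -1.2]
opening: 0.0431
gripper_force: 23.8
t: 18.0
tool_pos: [0.5499, -0.4186, 0.1025]
orientation: [-2.093, -2.342, 0.0]
force: [0.7, -0.3, -1.1]
opening: 0.0425
gripper_force: 23.7
t: 18.42
tool_pos: [0.5511, -0.4197, 0.1802]
orientation: [2.091, 2.339, -0.0]
force: [-0.3, -0.2, -2.0]
opening: 0.0428
gripper_force: 23.7
at [ 0.5511 -0.4197  0.1802] yaw 1.6828 tilt -0.99999 t 18.42 -> travel [ 0.2457 -0.0218  0.0043] spin -0.0072
```

```bash

python3 -m inch '{"travel":[[0.03,0,0],[0.065,-0.01,0],[0.1,-0.022,0],[0.14,-0.022,0],[0.18,-0.022,0],[0.21,-0.022,0],[0.235,-0.022,0],[0.246,-0.022,0],[0.246,-0.022,0.03],[0.246,-0.022,0.05]],"spin":[0,0,0,0,0,0,0,0,0,0]}'
python3 -m inch '{"travel":[[0,0,0.01],[0,0,0.01],[0,0,0.01],[0,0,0.01]],"spin":[0,0,0,0]}' 
python3 -c "
from h import *
to(0.502,-0.178,0.1075,1.69)"
```

```text
t: 19.25
tool_pos: [0.5006, -0.176, 0.1261]
orientation: [2.091, 2.344, -0.0]
force: [-0.7, -1.1, -2.0]
opening: 0.0422
gripper_force: 23.7
t: 19.58
tool_pos: [0.5012, -0.1774, 0.1185]
orientation: [2.094, 2.341, 0.0]
force: [0.5, 1.0, -0.7]
opening: 0.0426
gripper_force: 23.7
at [ 0.5012 -0.1774  0.1185] yaw 1.6822 tilt -1.0 t 19.58 -> travel [-0.0007  0.0007  0.0111] spin -0.0078
```

Release black, rise, then head back over the rack and look.

```bash

python3 -m inch '{"travel":[[0,0,0.005],[0,0,0.009],[0,0,0.011],[0,0,0.011],[0,0,0.011]],"spin":[0,0,0,0,0]}' 
python3 -m inch '{"travel":[[0,0,0],[0,0,0],[0,0,0],[0,0,0],[0,0,0],[0,0,0]],"spin":[0,0,0,0,0,0]}' 0.35
python3 -m inch '{"travel":[[0,0,-0.02],[0,0,-0.06],[0,0,-0.1],[0,0,-0.13],[0,0,-0.15],[0,0,-0.15]],"spin":[0,0,0,0,0,0]}' 0.35
python3 -m inch '{"travel":[[-0.03,0,0],[-0.06,0,0],[-0.1,0.03,0],[-0.13,0.06,0],[-0.17,0.07,0],[-0.2,0.07,0],[-0.24,0.07,0],[-0.24,0.07,0],[-0.24,0.07,0],[-0.24,0.07,0]],"spin":[0,0,0,0,0,0,0,0,0,0]}'
python3 - <<'E'
from h import *
to(0.597,-0.357,0.06,1.69)
p,W=meas('wrist'); cv2.imwrite('pics/w2.png',p[:,:,::-1])
p,W=meas('scene'); meas('side'); cv2.imwrite('pics/s2.png',p[:,:,::-1])
E
```

```text
t: 20.0
tool_pos: [0.5015, -0.1776, 0.108]
orientation: [2.092, 2.34, 0.0]
force: [-0.4, -1.8, 5.9]
opening: 0.0428
gripper_force: 24.7
t: 20.5
tool_pos: [0.5005, -0.1766, 0.1064]
orientation: [-2.093, -2.342, 0.0]
force: [-0.2, -0.1, 0.2]
opening: 0.0605
gripper_force: 0.0
t: 21.0
tool_pos: [0.503, -0.1777, 0.2629]
orientation: [2.088, 2.336, 0.004]
force: [-0.3, -0.2, 1.0]
opening: 0.0605
gripper_force: 0.0
t: 21.83
tool_pos: [0.5967, -0.4071, 0.255]
orientation: [-2.093, -2.34, -0.0]
force: [0.3, -0.1, -0.2]
opening: 0.0605
gripper_force: 0.0
at [ 0.5967 -0.4071  0.255 ] yaw 1.6822 tilt -1.0 t 21.83 -> travel [0.0494 0.0061 0.1951] spin -0.0078
wrist green_spice none
wrist red_spice none
wrist black_spice none
wrist chopstick_rest 2403 [ 0.4419 -0.3767] [0.06  0.135] 3.8 mean [ 0.4424 -0.3733  0.0115] z [0.006  0.0088 0.0245]
wrist chopsticks 1361 [ 0.5965 -0.3452] [0.016 0.235] 7.3 mean [ 0.5972 -0.3535  0.0345] z [0.0322 0.0346 0.0366]
wrist small_board 8235 [ 0.5691 -0.3553] [0.117 0.185] 7.3 mean [ 0.5636 -0.3504  0.0077] z [0.0063 0.0076 0.0091]
scene green_spice 128 [ 0.5036
[... 544 characters left out ...]
cene small_board 1531 [ 0.5432 -0.1397] [0.2   0.131] 0.9 mean [ 0.5403 -0.1552  0.0124] z [0.0097 0.0124 0.0148]
side green_spice 71 [ 0.5028 -0.1021] [0.028 0.033] 79.8 mean [ 0.5022 -0.1036  0.1101] z [0.1072 0.1107 0.1121]
side red_spice 77 [ 0.5857 -0.1413] [0.03  0.036] 84.9 mean [ 0.5853 -0.1429  0.1227] z [0.1197 0.1232 0.1246]
side black_spice 91 [ 0.5003 -0.187 ] [0.031 0.035] 76.9 mean [ 0.5    -0.1886  0.1198] z [0.116  0.1203 0.122 ]
side chopstick_rest 751 [ 0.4416 -0.3829] [0.055 0.127] 3.6 mean [ 0.4418 -0.387   0.0124] z [0.0063 0.01   0.0239]
side chopsticks 438 [ 0.5989 -0.348 ] [0.024 0.238] 7.3 mean [ 0.5992 -0.375   0.0346] z [0.0309 0.0351 0.0376]
side small_board none
```

View pics/w2.png

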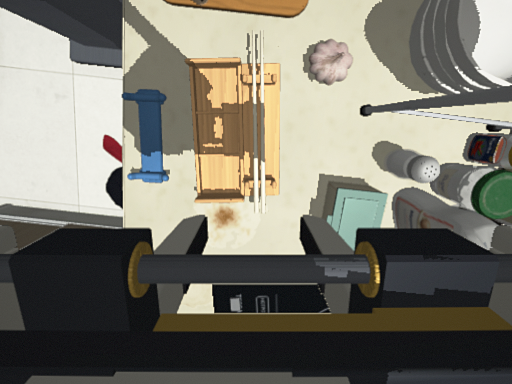

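View pics/s2.png

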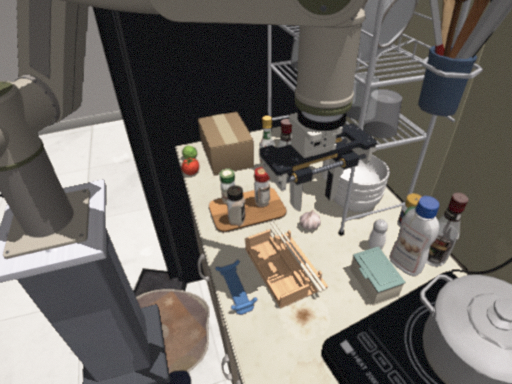

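All three jars stand upright on the board, with caps at (228,175), (262,175) and (236,190). The rack is empty and the chopsticks lie across the forks. Now I go over the chopsticks.

```bash

python3 -m inch '{"travel":[[0.03,0.005,0],[0.055,0.01,0.02],[0.055,0.01,0.06],[0.055,0.01,0.1],[0.055,0.01,0.13],[0.055,0.01,0.16],[0.055,0.01,0.18],[0.055,0.01,0.19],[0.055,0.01,0.19],[0.055,0.01,0.19]],"spin":[-0.016,-0.016,-0.016,-0.016,-0.016,-0.016,-0.016,-0.016,-0.016,-0.016]}'
python3 -m inch '{"travel":[[0,0,0],[0,0,0],[0,0,0]],"spin":[0,0,0]}' 
python3 - <<'E'
from h import *
p,W=meas('wrist',['chopsticks']); to(0.600,-0.351,0.042,1.698); cv2.imwrite('pics/w3.png',p[:,:,::-1])
E
```

```text
t: 23.72
tool_pos: [0.601, -0.3517, 0.0671]
orientation: [-2.075, -2.359, -0.0]
force: [0.4, -0.8, 1.0]
opening: 0.0603
gripper_force: 0.0
t: 23.97
tool_pos: [0.602, -0.3524, 0.069]
orientation: [2.073, 2.356, 0.001]
force: [0.2, 0.6, 0.1]
opening: 0.0605
gripper_force: 0.0
wrist chopsticks 3513 [ 0.5931 -0.3286] [0.017 0.204] 7.4 mean [ 0.5927 -0.3186  0.034 ] z [0.0321 0.034  0.0359]
at [ 0.6015 -0.3521  0.0681] yaw 1.6988 tilt -1.0 t 24.07 -> travel [ 0.0013 -0.0014  0.0261] spin 0.0008
```

View pics/w3.png

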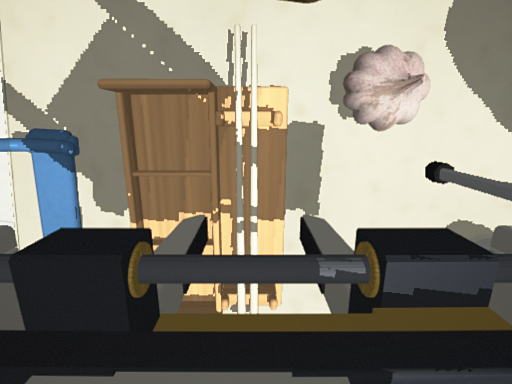

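```bash

python3 -m inch '{"travel":[[0,-0.003,0],[0,-0.003,0],[0,-0.003,0.005],[0,-0.003,0.01],[0,-0.003,0.015],[0,-0.003,0.02],[0,-0.003,0.024],[0,-0.003,0.024],[0,-0.003,0.024],[0,-0.003,0.024]],"spin":[0,0,0,0,0,0,0,0,0,0]}' 0.62 8
python3 -m inch '{"travel":[[0,0,0],[0,0,0],[0,0,0],[0,0,0],[0,0,0],[0,0,0],[0,0,0],[0,0,0]],"spin":[0,0,0,0,0,0,0,0]}' 1 8
python3 -m inch '{"travel":[[0,0,0],[0,0,0]],"spin":[0,0]}' 
python3 -c "
from h import *
to(0.600,-0.351,0.044,1.698)"
```

```text
t: 24.9
tool_pos: [0.598, -0.352, 0.0427]
orientation: [2.075, 2.359, 0.0]
force: [-0.1, 0.5, -1.0]
opening: 0.035
gripper_force: 0.0
t: 25.57
tool_pos: [0.598, -0.3521, 0.0429]
orientation: [2.074, 2.359, 0.0]
force: [0.5, -0.6, 2.3]
opening: 0.0151
gripper_force: 8.0
t: 25.73
tool_pos: [0.598, -0.3521, 0.0429]
orientation: [2.075, 2.359, 0.0]
force: [-0.2, -0.7, 1.9]
opening: 0.0149
gripper_force: 8.0
at [ 0.598  -0.3521  0.0429] yaw 1.6988 tilt -1.0 t 25.73 -> travel [ 0.0008  0.0021 -0.0011] spin 0.0008
```

```bash

python3 -m inch '{"travel":[[0,0,-0.01],[0,0,-0.03],[0,0,-0.06],[0,0,-0.08],[0,0,-0.08]],"spin":[0,0,0,0,0]}' 
python3 -m inch '{"travel":[[0,0,0],[0,0,0],[0,0,0]],"spin":[0,0,0]}' 
python3 - <<'E'
from h import *
p,W=meas('side',['chopsticks']); to(0.443,-0.381,0.12,1.636); cv2.imwrite('pics/s3.png',p[150:330,200:400,::-1].repeat(3,0).repeat(3,1))
E
```

```text
t: 26.15
tool_pos: [0.6005, -0.3538, 0.1297]
orientation: [2.069, 2.352, 0.002]
force: [0.1, -0.2, 0.8]
opening: 0.0146
gripper_force: 8.0
t: 26.4
tool_pos: [0.5969, -0.3513, 0.1208]
orientation: [-2.073, -2.357, 0.001]
force: [0.5, 0.1, -0.2]
opening: 0.0149
gripper_force: 8.0
side chopsticks few
at [ 0.5969 -0.3513  0.1206] yaw 1.6988 tilt -1.0 t 26.5 -> travel [-0.0098 -0.1564  0.001 ] spin 0.0628
```

View pics/s3.png

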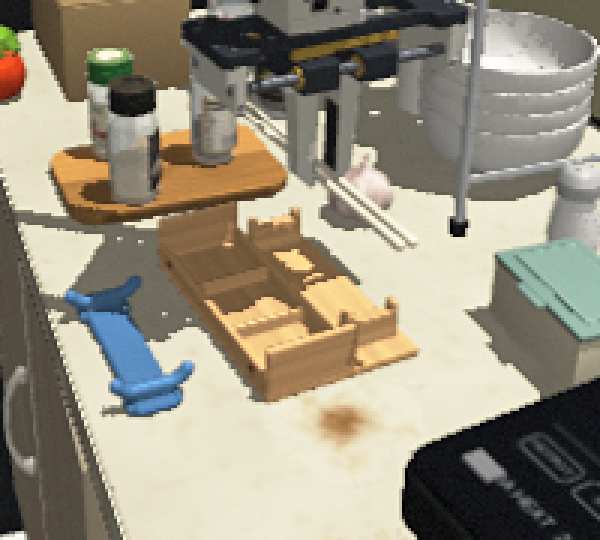

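The chopsticks are held level between the fingers and the fork is empty. I carry them to the rest.

```bash

python3 -m inch '{"travel":[[-0.002,-0.03,0],[-0.004,-0.06,0],[-0.006,-0.09,0],[-0.008,-0.12,0],[-0.01,-0.145,0],[-0.01,-0.156,0],[-0.01,-0.156,0.02],[-0.01,-0.156,0.045],[-0.01,-0.156,0.06],[-0.01,-0.156,0.06]],"spin":[0,0,0.02,0.04,0.063,0.063,0.063,0.063,0.063,0.063]}'
python3 -m inch '{"travel":[[0,0,0],[0,0,0],[0,0,0],[0,0,0]],"spin":[0,0,0,0]}' 
python3 - <<'E'
from h import *
meas('scene',['chopsticks','chopstick_rest']); p,W=meas('side',['chopsticks','chopstick_rest']); to(0.443,-0.381,0.033,1.636); cv2.imwrite('pics/s4.png',p[180:340,180:340,::-1].repeat(3,0).repeat(3,1))
E
```

```text
t: 27.33
tool_pos: [0.4423, -0.3793, 0.0579]
orientation: [-2.143, -2.288, -0.001]
force: [-0.1, 0.8, -0.7]
opening: 0.0152
gripper_force: 8.0
t: 27.67
tool_pos: [0.4454, -0.3825, 0.0642]
orientation: [2.146, 2.291, -0.0]
force: [-0.5, -0.2, 0.1]
opening: 0.0152
gripper_force: 8.0
scene chopsticks 10 [ 0.4566 -0.4345] [0.02  0.007] 6.8 mean [ 0.4569 -0.4351  0.0187] z [0.0162 0.0189 0.0203]
scene chopstick_rest 316 [ 0.4272 -0.3873] [0.05  0.127] 23.9 mean [ 0.4363 -0.3976  0.0121] z [0.0071 0.0096 0.0247]
side chopsticks few
side chopstick_rest 581 [ 0.4348 -0.3825] [0.04  0.129] 3.7 mean [ 0.4375 -0.3915  0.0115] z [0.0058 0.0097 0.0221]
at [ 0.4445 -0.3819  0.063 ] yaw 1.6358 tilt -1.0 t 27.97 -> travel [ 0.001  -0.0015  0.03  ] spin -0.0002
```

View pics/s4.png

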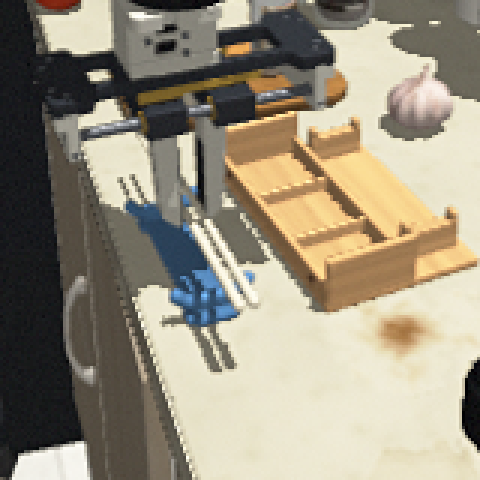

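```bash

python3 -m inch '{"travel":[[0,-0.0015,0.01],[0,-0.0015,0.018],[0,-0.0015,0.024],[0,-0.0015,0.027],[0,-0.0015,0.027],[0,-0.0015,0.027]],"spin":[0,0,0,0,0,0]}'
python3 -m inch '{"travel":[[0,0,0],[0,0,0],[0,0,0],[0,0,0]],"spin":[0,0,0,0]}' 
python3 - <<'E'
from h import *
s=robot.read_state(); print(s['force'])
to(0.443,-0.381,0.033,1.636,s)
E
```

```text
t: 28.47
tool_pos: [0.4427, -0.3816, 0.0351]
orientation: [-2.147, -2.292, -0.0]
force: [-0.3, 0.1, -0.2]
opening: 0.0147
gripper_force: 8.0
t: 28.8
tool_pos: [0.4431, -0.3821, 0.036]
orientation: [2.148, 2.292, 0.0]
force: [0.4, -0.4, 0.2]
opening: 0.0151
gripper_force: 8.0
[ 0.42437377 -0.40881323  0.15926712]
at [ 0.4431 -0.3821  0.036 ] yaw 1.6358 tilt -1.0 t 28.8 -> travel [ 0.0011 -0.0001  0.003 ] spin -0.0002
```

```bash

python3 -m inch '{"travel":[[0,0,0.001],[0,0,0.002],[0,0,0.003],[0,0,0.003],[0,0,0.003],[0,0,0.003]],"spin":[0,0,0,0,0,0]}'
python3 -m inch '{"travel":[[0,0,0],[0,0,0],[0,0,0],[0,0,0],[0,0,0]],"spin":[0,0,0,0,0]}' 0.65
python3 -m inch '{"travel":[[0,0,-0.01],[0,0,-0.03],[0,0,-0.06],[0,0,-0.1],[0,0,-0.14],[0,0,-0.18],[0,0,-0.21],[0,0,-0.22],[0,0,-0.22],[0,0,-0.22]],"spin":[0,0,0,0,0,0,0,0,0,0]}' 
python3 -m inch '{"travel":[[0.04,0.03,0],[0.08,0.06,0],[0.11,0.06,0],[0.14,0.06,0],[0.14,0.06,0],[0.14,0.06,0]],"spin":[0,0,0,0,0,0]}' 0
python3 - <<'E'
from h import *
meas('scene'); p,W=meas('side'); cv2.imwrite('pics/s5.png',p[160:340,160:400,::-1].repeat(3,0).repeat(3,1))
to(0.501,-0.1776,0.22,1.698)
E
```

```text
t: 29.3
tool_pos: [0.443, -0.3819, 0.0327]
orientation: [2.148, 2.292, 0.0]
force: [0.2, 0.4, 1.7]
opening: 0.0154
gripper_force: 8.0
t: 29.72
tool_pos: [0.4428, -0.3819, 0.0325]
orientation: [-2.148, -2.292, 0.0]
force: [-0.4, -0.2, -0.2]
opening: 0.0323
gripper_force: 0.0
t: 30.55
tool_pos: [0.443, -0.3819, 0.2527]
orientation: [2.147, 2.292, -0.0]
force: [0.6, -0.3, -1.4]
opening: 0.0326
gripper_force: 0.0
t: 31.05
tool_pos: [0.4928, -0.236, 0.2497]
orientation: [-2.142, -2.292, 0.002]
force: [-0.1, -0.0, 0.4]
opening: 0.0682
gripper_force: 0.0
scene green_spice 121 [ 0.5043 -0.097 ] [0.039 0.037] 26.2 mean [ 0.5032 -0.0984  0.1102] z [0.1074 0.1103 0.1123]
scene red_spice 132 [ 0.588  -0.1367] [0.042 0.037] 71.9 mean [ 0.5875 -0.1388  0.1227] z [0.1195 0.1228 0.1249]
scene black_spice 147 [ 0.5024 -0.1832] [0.038 0.039] 52.5 mean [ 0.502  -0.1841  0.1195] z [0.1168 0.1198 0.1214]
scene chopstick_rest 525 [ 0.4431 -0.3872] [0.056 0.135] 3.8 mean [ 0.44   -0.3859  0.0147] z [0.0066 0.0109 0.0273]
scene chopsticks 343 [ 0.4451 -0.404 ] [0.016 0.185] 3.7 mean [ 0.446  -0.4212  0.0264
[... 223 characters left out ...]
103] z [0.1066 0.1107 0.1124]
side red_spice 92 [ 0.5866 -0.1374] [0.039 0.037] 70.9 mean [ 0.5865 -0.1398  0.1227] z [0.1191 0.1232 0.1244]
side black_spice 110 [ 0.5022 -0.1841] [0.035 0.037] 74.2 mean [ 0.5012 -0.1861  0.1198] z [0.116  0.1202 0.1218]
side chopstick_rest 529 [ 0.4424 -0.3907] [0.058 0.143] 3.2 mean [ 0.4385 -0.3848  0.0138] z [0.006  0.0102 0.0262]
side chopsticks 377 [ 0.4439 -0.3839] [0.017 0.225] 3.1 mean [ 0.4449 -0.4123  0.0255] z [0.0228 0.0256 0.0279]
side small_board 1194 [ 0.5429 -0.1387] [0.2   0.133] 0.1 mean [ 0.5386 -0.1573  0.0127] z [0.0093 0.0129 0.0146]
at [ 0.4937 -0.2384  0.2527] yaw 1.6356 tilt -1.0 t 31.75 -> travel [0.0602 0.0112 0.0327] spin -0.0624
```

View pics/s5.png

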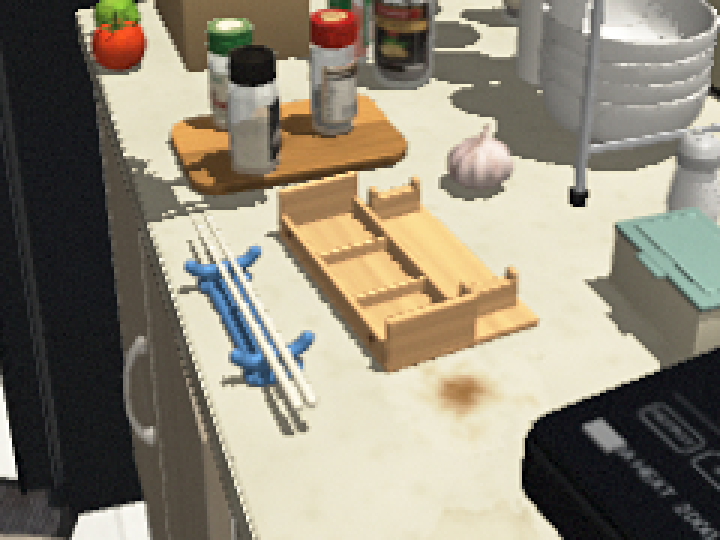

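The chopsticks lie in both saddles of the rest, from (205,215) to (300,400). Black goes back first.

```bash

python3 -m inch '{"travel":[[0.03,0.006,0],[0.06,0.011,0],[0.061,0.011,0.03],[0.061,0.011,0.06],[0.061,0.011,0.09],[0.061,0.011,0.115],[0.061,0.011,0.13],[0.061,0.011,0.14],[0.061,0.011,0.14],[0.061,0.011,0.14]],"spin":[-0.047,-0.047,-0.047,-0.047,-0.047,-0.047,-0.047,-0.047,-0.047,-0.047]}' 0 25
python3 -m inch '{"travel":[[0,0,0],[0,0,0],[0,0,0]],"spin":[0,0,0]}' 
python3 -c "
from h import *
to(0.501,-0.1776,0.1075,1.6825)"
```

```text
t: 32.58
tool_pos: [0.5008, -0.1768, 0.1129]
orientation: [-2.094, -2.342, 0.0]
force: [0.1, -0.8, -0.5]
opening: 0.0932
gripper_force: 0.0
t: 32.83
tool_pos: [0.5016, -0.1772, 0.1142]
orientation: [2.092, 2.341, 0.001]
force: [0.3, -0.2, -0.2]
opening: 0.0932
gripper_force: 0.0
at [ 0.5016 -0.1772  0.1142] yaw 1.6828 tilt -1.0 t 32.83 -> travel [-0.0004 -0.0007  0.0067] spin 0.0003
```

```bash

python3 -m inch '{"travel":[[0,-0.0007,0.004],[0,-0.0007,0.007],[0,-0.0007,0.007],[0,-0.0007,0.007]],"spin":[0,0,0,0]}' 
python3 -m inch '{"travel":[[0,0,0],[0,0,0],[0,0,0],[0,0,0],[0,0,0],[0,0,0],[0,0,0],[0,0,0],[0,0,0],[0,0,0]],"spin":[0,0,0,0,0,0,0,0,0,0]}' 1 25
python3 -m inch '{"travel":[[0,0,0],[0,0,0],[0,0,0],[0,0,0]],"spin":[0,0,0,0]}' 
python3 -m inch '{"travel":[[0,0,-0.02],[0,0,-0.05],[0,0,-0.075],[0,0,-0.075],[0,0,-0.075],[0,0,-0.075]],"spin":[0,0,0,0,0,0]}' 
python3 -c "
from h import *
to(0.550,-0.4186,0.1825,1.6825)"
```

```text
t: 33.17
tool_pos: [0.4997, -0.1767, 0.1052]
orientation: [-2.093, -2.342, 0.0]
force: [0.4, 0.1, 0.8]
opening: 0.0929
gripper_force: 0.0
t: 34.0
tool_pos: [0.5001, -0.1768, 0.1057]
orientation: [2.093, 2.342, 0.0]
force: [0.7, 0.7, 0.5]
opening: 0.0437
gripper_force: 25.0
t: 34.33
tool_pos: [0.5001, -0.1768, 0.1057]
orientation: [2.093, 2.342, 0.0]
force: [0.8, 0.8, 0.1]
opening: 0.0441
gripper_force: 25.0
t: 34.83
tool_pos: [0.4994, -0.1766, 0.1795]
orientation: [-2.093, -2.341, 0.001]
force: [-0.4, 0.1, -2.1]
opening: 0.0436
gripper_force: 25.0
at [ 0.4994 -0.1766  0.1795] yaw 1.6828 tilt -1.0 t 34.83 -> travel [-0.2462  0.0232 -0.0032] spin 0.0003
```

```bash

python3 -m inch '{"travel":[[-0.03,0,0],[-0.065,0.01,0],[-0.1,0.02,0],[-0.14,0.023,0],[-0.18,0.023,0],[-0.215,0.023,0],[-0.24,0.023,0],[-0.246,0.023,0],[-0.246,0.023,0],[-0.246,0.023,0]],"spin":[0,0,0,0,0,0,0,0,0,0]}'
python3 -m inch '{"travel":[[0,0,0.01],[0,0,0.02],[0,0,0.03],[0,0,0.03],[0,0,0.03],[0,0,0.03]],"spin":[0,0,0,0,0,0]}' 
python3 -c "
from h import *
to(0.550,-0.4186,0.1007,1.6825)"
```

```text
t: 35.67
tool_pos: [0.5496, -0.4175, 0.1784]
orientation: [-2.092, -2.339, -0.001]
force: [0.4, 1.4, -1.0]
opening: 0.0436
gripper_force: 25.0
t: 36.17
tool_pos: [0.5504, -0.4183, 0.1506]
orientation: [-2.093, -2.343, 0.0]
force: [0.4, 0.2, -0.5]
opening: 0.0437
gripper_force: 25.0
at [ 0.5504 -0.4183  0.1506] yaw 1.6833 tilt -1.0 t 36.17 -> travel [-0.0003 -0.0004  0.0499] spin 0.0008
```

```bash

python3 -m inch '{"travel":[[0,0,0.01],[0,0,0.02],[0,0,0.03],[0,0,0.04],[0,0,0.045],[0,0,0.045],[0,0,0.045]],"spin":[0,0,0,0,0,0,0]}' 
python3 -m inch '{"travel":[[0,0,0.002],[0,0,0.004],[0,0,0.0055],[0,0,0.0055],[0,0,0.0055]],"spin":[0,0,0,0,0]}' 
python3 -c "
from h import *
to(0.550,-0.4186,0.1007,1.6825)"
```

```text
t: 36.75
tool_pos: [0.55, -0.4184, 0.1048]
orientation: [-2.093, -2.341, -0.0]
force: [0.8, -0.3, -1.4]
opening: 0.044
gripper_force: 25.0
t: 37.17
tool_pos: [0.5505, -0.4187, 0.1004]
orientation: [2.093, 2.342, -0.0]
force: [-1.4, 1.0, -0.8]
opening: 0.044
gripper_force: 25.0
at [ 0.5505 -0.4187  0.1004] yaw 1.6829 tilt -1.0 t 37.17 -> travel [ 0.0002 -0.0005 -0.0003] spin 0.0004
```

```bash

python3 -m inch '{"travel":[[0,0,0.001],[0,0,0.0015],[0,0,0.0015]],"spin":[0,0,0]}' 
python3 -m inch '{"travel":[[0,0,0],[0,0,0],[0,0,0],[0,0,0],[0,0,0],[0,0,0]],"spin":[0,0,0,0,0,0]}' 0.35
python3 -m inch '{"travel":[[0,0,-0.02],[0,0,-0.05],[0,0,-0.08],[0,0,-0.11],[0,0,-0.11],[0,0,-0.11]],"spin":[0,0,0,0,0,0]}' 0
python3 -c "
from h import *
to(0.587,-0.137,0.21,1.6825)
meas('scene',['black_spice','red_spice','green_spice'])"
```

```text
t: 37.42
tool_pos: [0.5509, -0.4193, 0.1001]
orientation: [2.092, 2.341, -0.0]
force: [-0.6, 0.5, 3.7]
opening: 0.0441
gripper_force: 25.0
t: 37.92
tool_pos: [0.5503, -0.4186, 0.0984]
orientation: [-2.093, -2.342, -0.0]
force: [-0.2, 0.5, -0.2]
opening: 0.0605
gripper_force: 0.0
t: 38.42
tool_pos: [0.5516, -0.4198, 0.2121]
orientation: [2.09, 2.338, -0.0]
force: [-0.6, 0.2, 0.0]
opening: 0.092
gripper_force: 0.0
at [ 0.5516 -0.4198  0.2121] yaw 1.6828 tilt -0.99998 t 38.42 -> travel [0.2771 0.0668 0.0012] spin 0.0003
scene black_spice 250 [ 0.5534 -0.4232] [0.038 0.04 ] 4.6 mean [ 0.553  -0.4247  0.1156] z [0.1131 0.1158 0.1176]
scene red_spice 95 [ 0.5839 -0.1367] [0.038 0.029] 70.8 mean [ 0.5846 -0.1383  0.1229] z [0.1206 0.1231 0.1249]
scene green_spice 120 [ 0.5047 -0.0984] [0.037 0.035] 31.1 mean [ 0.5043 -0.0992  0.1098] z [0.1064 0.11   0.112 ]
```

Black is back within 2 mm of its start, with its top at the starting height. Red next.

```bash

python3 -m inch '{"travel":[[0.03,0.01,0],[0.07,0.03,0],[0.11,0.05,0],[0.15,0.067,0],[0.19,0.067,0],[0.22,0.067,0],[0.25,0.067,0],[0.277,0.067,0],[0.277,0.067,0],[0.277,0.067,0]],"spin":[0,0,0,0,0,0,0,0,0,0]}' 0 25
python3 -m inch '{"travel":[[0,0,0.02],[0,0,0.05],[0,0,0.08],[0,0,0.095],[0,0,0.095],[0,0,0.095]],"spin":[0,0,0,0,0,0]}' 
python3 -c "
from h import *
to(0.587,-0.137,0.105,1.6825)"
```

```text
t: 39.45
tool_pos: [0.5853, -0.1343, 0.2072]
orientation: [-2.089, -2.344, 0.002]
force: [-0.4, -1.2, 0.2]
opening: 0.093
gripper_force: 0.0
t: 39.95
tool_pos: [0.5848, -0.1367, 0.112]
orientation: [-2.093, -2.339, 0.003]
force: [0.1, 0.2, 0.1]
opening: 0.0928
gripper_force: 0.0
at [ 0.5848 -0.1367  0.112 ] yaw 1.6816 tilt -0.99999 t 39.95 -> travel [-0.0005  0.0022  0.007 ] spin -0.0009
```

```bash

python3 -m inch '{"travel":[[0,0,0.004],[0,0,0.008],[0,0,0.008],[0,0,0.008]],"spin":[0,0,0,0]}' 
python3 -m inch '{"travel":[[0,0,0],[0,0,0],[0,0,0],[0,0,0],[0,0,0],[0,0,0],[0,0,0],[0,0,0],[0,0,0],[0,0,0]],"spin":[0,0,0,0,0,0,0,0,0,0]}' 1 25
python3 -m inch '{"travel":[[0,0,0],[0,0,0],[0,0,0],[0,0,0]],"spin":[0,0,0,0]}' 
python3 -m inch '{"travel":[[0,0,-0.02],[0,0,-0.05],[0,0,-0.075],[0,0,-0.075],[0,0,-0.075],[0,0,-0.075]],"spin":[0,0,0,0,0,0]}' 
python3 -c "
from h import *
to(0.5418,-0.3633,0.1825,1.6825)"
```

```text
t: 40.28
tool_pos: [0.5864, -0.1361, 0.1064]
orientation: [2.093, 2.342, 0.001]
force: [1.0, 0.4, -0.6]
opening: 0.093
gripper_force: 0.0
t: 41.12
tool_pos: [0.586, -0.1359, 0.1056]
orientation: [-2.094, -2.342, -0.0]
force: [0.1, -0.1, -0.4]
opening: 0.0403
gripper_force: 25.0
t: 41.45
tool_pos: [0.586, -0.136, 0.1056]
orientation: [2.094, 2.342, -0.0]
force: [1.0, -0.5, 0.3]
opening: 0.0404
gripper_force: 25.0
t: 41.95
tool_pos: [0.5856, -0.1358, 0.1799]
orientation: [-2.093, -2.342, 0.001]
force: [-0.7, 0.8, -1.5]
opening: 0.0404
gripper_force: 25.0
at [ 0.5856 -0.1358  0.1799] yaw 1.6828 tilt -1.0 t 41.95 -> travel [-0.2211 -0.069  -0.0027] spin 0.0003
```

```bash

python3 -m inch '{"travel":[[-0.03,-0.01,0],[-0.065,-0.025,0],[-0.1,-0.04,0],[-0.135,-0.055,0],[-0.17,-0.069,0],[-0.2,-0.069,0],[-0.22,-0.069,0],[-0.22,-0.069,0],[-0.22,-0.069,0],[-0.22,-0.069,0]],"spin":[0,0,0,0,0,0,0,0,0,0]}'
python3 -m inch '{"travel":[[0,0,0.01],[0,0,0.02],[0,0,0.03],[0,0,0.03],[0,0,0.03],[0,0,0.03]],"spin":[0,0,0,0,0,0]}' 
python3 -c "
from h import *
to(0.5418,-0.3633,0.1006,1.6825)"
```

```text
t: 42.78
tool_pos: [0.5413, -0.361, 0.1788]
orientation: [-2.091, -2.34, -0.0]
force: [0.2, -0.5, -1.4]
opening: 0.0405
gripper_force: 25.0
t: 43.28
tool_pos: [0.542, -0.3619, 0.1505]
orientation: [-2.093, -2.342, 0.0]
force: [-0.9, 1.1, -0.4]
opening: 0.0405
gripper_force: 25.0
at [ 0.542  -0.3619  0.1505] yaw 1.6832 tilt -1.0 t 43.28 -> travel [-0.0014 -0.0003  0.0498] spin 0.0007
```

```bash

python3 -m inch '{"travel":[[-0.001,0,0.01],[-0.001,0,0.02],[-0.001,0,0.03],[-0.001,0,0.04],[-0.001,0,0.045],[-0.001,0,0.045],[-0.001,0,0.045]],"spin":[0,0,0,0,0,0,0]}' 
python3 -m inch '{"travel":[[0,0,0.002],[0,0,0.004],[0,0,0.006],[0,0,0.007],[0,0,0.007],[0,0,0.007]],"spin":[0,0,0,0,0,0]}' 
python3 -c "
from h import *
to(0.5418,-0.3633,0.1006,1.6825)"
```

```text
t: 43.87
tool_pos: [0.5417, -0.363, 0.1048]
orientation: [-2.093, -2.341, 0.0]
force: [-0.8, 0.4, -1.1]
opening: 0.0404
gripper_force: 25.0
t: 44.37
tool_pos: [0.5427, -0.3639, 0.1]
orientation: [2.092, 2.341, -0.0]
force: [-1.7, 0.5, 5.2]
opening: 0.0402
gripper_force: 25.0
at [ 0.5427 -0.3639  0.1   ] yaw 1.6828 tilt -1.0 t 44.37 -> travel [ 0.0006 -0.0008 -0.0006] spin 0.0003
```

```bash

python3 -m inch '{"travel":[[0,0,0],[0,0,0],[0,0,0],[0,0,0],[0,0,0],[0,0,0]],"spin":[0,0,0,0,0,0]}' 0.35
python3 -m inch '{"travel":[[0,0,-0.02],[0,0,-0.05],[0,0,-0.08],[0,0,-0.11],[0,0,-0.11],[0,0,-0.11]],"spin":[0,0,0,0,0,0]}' 0
python3 -m inch '{"travel":[[0.03,0,0],[0.07,0,0],[0.11,-0.005,0],[0.15,-0.008,0],[0.19,-0.008,0],[0.22,-0.008,0],[0.25,-0.008,0],[0.268,-0.008,0],[0.268,-0.008,0],[0.268,-0.008,0]],"spin":[0,0,0,0,0,0,0,0,0,0]}' 0 25
python3 -m inch '{"travel":[[0,0,0.02],[0,0,0.05],[0,0,0.08],[0,0,0.105],[0,0,0.105],[0,0,0.105]],"spin":[0,0,0,0,0,0]}' 
python3 -c "
from h import *
to(0.5037,-0.097,0.0915,1.6825)
meas('scene',['black_spice','red_spice','green_spice'])"
```

```text
t: 44.87
tool_pos: [0.542, -0.3632, 0.0984]
orientation: [-2.093, -2.342, 0.0]
force: [-0.5, -0.3, 0.0]
opening: 0.0603
gripper_force: 0.0
t: 45.37
tool_pos: [0.5434, -0.3643, 0.2118]
orientation: [2.09, 2.338, 0.001]
force: [0.5, -0.4, -0.1]
opening: 0.0921
gripper_force: 0.0
t: 46.2
tool_pos: [0.5035, -0.097, 0.2073]
orientation: [-2.09, -2.343, 0.002]
force: [0.4, -0.7, -0.1]
opening: 0.0929
gripper_force: 0.0
t: 46.7
tool_pos: [0.5025, -0.0984, 0.1018]
orientation: [-2.092, -2.338, 0.003]
force: [0.4, 0.3, 0.1]
opening: 0.093
gripper_force: 0.0
at [ 0.5025 -0.0984  0.1018] yaw 1.6816 tilt -0.99999 t 46.7 -> travel [0.0013 0.0014 0.0103] spin -0.0009
scene black_spice 246 [ 0.553  -0.4237] [0.039 0.037] 13.7 mean [ 0.5528 -0.425   0.1157] z [0.1131 0.1158 0.1178]
scene red_spice 238 [ 0.5395 -0.3767] [0.07  0.038] 68.8 mean [ 0.5443 -0.3663  0.1173] z [0.1144 0.1175 0.1192]
scene green_spice 122 [ 0.5026 -0.0972] [0.037 0.038] 0.0 mean [ 0.5026 -0.0983  0.11  ] z [0.1067 0.1103 0.1119]
```

```bash

python3 -m inch '{"travel":[[0.001,0,0.004],[0.001,0,0.008],[0.001,0,0.011],[0.001,0,0.011],[0.001,0,0.011]],"spin":[0,0,0,0,0]}' 
python3 -m inch '{"travel":[[0,0,0],[0,0,0],[0,0,0],[0,0,0],[0,0,0],[0,0,0],[0,0,0],[0,0,0],[0,0,0],[0,0,0]],"spin":[0,0,0,0,0,0,0,0,0,0]}' 1 25
python3 -m inch '{"travel":[[0,0,0],[0,0,0],[0,0,0],[0,0,0]],"spin":[0,0,0,0]}' 
python3 -m inch '{"travel":[[0,0,-0.02],[0,0,-0.05],[0,0,-0.075],[0,0,-0.085],[0,0,-0.085],[0,0,-0.085]],"spin":[0,0,0,0,0,0]}' 
python3 -c "
from h import *
to(0.534,-0.3037,0.1825,1.6825)"
```

```text
t: 47.32
tool_pos: [0.5038, -0.0967, 0.0923]
orientation: [-2.093, -2.342, 0.0]
force: [1.1, -0.2, 0.6]
opening: 0.0932
gripper_force: 0.0
t: 48.15
tool_pos: [0.5041, -0.0968, 0.0926]
orientation: [-2.094, -2.342, -0.0]
force: [-0.4, 0.1, 0.2]
opening: 0.0406
gripper_force: 25.0
t: 48.48
tool_pos: [0.5041, -0.0968, 0.0926]
orientation: [-2.094, -2.342, 0.0]
force: [0.6, -0.7, -0.0]
opening: 0.0406
gripper_force: 25.0
t: 48.98
tool_pos: [0.5042, -0.0969, 0.1772]
orientation: [2.093, 2.342, 0.0]
force: [0.3, -0.0, -1.6]
opening: 0.0407
gripper_force: 25.0
at [ 0.5042 -0.0969  0.1772] yaw 1.6828 tilt -1.0 t 48.98 -> travel [-0.2089  0.0065 -0.0052] spin 0.0003
```

```bash

python3 -m inch '{"travel":[[-0.03,0,0],[-0.065,0.003,0],[-0.1,0.006,0],[-0.14,0.006,0],[-0.175,0.006,0],[-0.2,0.006,0],[-0.209,0.006,0],[-0.209,0.006,0.01],[-0.209,0.006,0.02],[-0.209,0.006,0.03]],"spin":[0,0,0,0,0,0,0,0,0,0]}'
python3 -m inch '{"travel":[[0,0,0.01],[0,0,0.01],[0,0,0.01],[0,0,0.01]],"spin":[0,0,0,0]}' 
python3 -c "
from h import *
to(0.534,-0.3037,0.0876,1.6825)"
```

```text
t: 49.82
tool_pos: [0.5327, -0.3019, 0.1449]
orientation: [-2.091, -2.341, -0.0]
force: [-0.3, 0.2, -0.4]
opening: 0.0407
gripper_force: 25.0
t: 50.15
tool_pos: [0.5337, -0.3032, 0.1379]
orientation: [2.092, 2.343, 0.0]
force: [-0.8, -0.6, -0.4]
opening: 0.041
gripper_force: 25.0
at [ 0.5337 -0.3032  0.1379] yaw 1.6837 tilt -1.0 t 50.15 -> travel [-0.0005  0.0003  0.0503] spin 0.0012
```

```bash

python3 -m inch '{"travel":[[0,0,0.01],[0,0,0.02],[0,0,0.03],[0,0,0.04],[0,0,0.045],[0,0,0.045],[0,0,0.045]],"spin":[0,0,0,0,0,0,0]}' 
python3 -m inch '{"travel":[[0,0,0.002],[0,0,0.004],[0,0,0.006],[0,0,0.006],[0,0,0.006]],"spin":[0,0,0,0,0]}' 
python3 -c "
from h import *
to(0.534,-0.3037,0.0876,1.6825)"
```

```text
t: 50.73
tool_pos: [0.533, -0.3037, 0.0919]
orientation: [-2.093, -2.341, 0.0]
force: [-0.4, -0.9, -0.4]
opening: 0.0408
gripper_force: 25.0
t: 51.15
tool_pos: [0.5337, -0.3041, 0.0871]
orientation: [2.093, 2.342, 0.0]
force: [0.0, 0.1, 0.8]
opening: 0.0406
gripper_force: 25.0
at [ 0.5337 -0.3041  0.0871] yaw 1.6828 tilt -1.0 t 51.15 -> travel [ 0.0003  0.0004 -0.0005] spin 0.0003
```

Release, rise, and retreat toward the robot for a final look.

```bash

python3 -m inch '{"travel":[[0,0,0.001],[0,0,0.001],[0,0,0.001],[0,0,0.001],[0,0,0.001],[0,0,0.001]],"spin":[0,0,0,0,0,0]}' 0.35
python3 -m inch '{"travel":[[0,0,-0.02],[0,0,-0.05],[0,0,-0.09],[0,0,-0.13],[0,0,-0.17],[0,0,-0.2],[0,0,-0.2],[0,0,-0.2]],"spin":[0,0,0,0,0,0,0,0]}' 0.35
python3 -m inch '{"travel":[[0.03,0,0],[0.06,0,0],[0.1,0,0],[0.14,-0.03,0],[0.17,-0.05,0],[0.2,-0.06,0],[0.2,-0.06,0],[0.2,-0.06,0],[0.2,-0.06,0],[0.2,-0.06,0]],"spin":[0,0,0,0,0,0,0,0,0,0]}'
python3 - <<'E'
from h import *
n=['green_spice','red_spice','black_spice','chopsticks','tomato','lime','garlic']
meas('scene',n); p,W=meas('side',n); cv2.imwrite('pics/s6.png',p[160:340,160:400,::-1].repeat(3,0).repeat(3,1))
to(0.5,-0.1,0.3,1.68)
E
```

```text
t: 51.65
tool_pos: [0.5334, -0.3038, 0.0856]
orientation: [-2.094, -2.342, -0.0]
force: [0.3, 0.2, -0.3]
opening: 0.0603
gripper_force: 0.0
t: 52.32
tool_pos: [0.5346, -0.3046, 0.2889]
orientation: [2.09, 2.338, 0.001]
force: [-0.7, 0.3, -0.8]
opening: 0.0604
gripper_force: 0.0
t: 53.15
tool_pos: [0.4516, -0.1125, 0.2848]
orientation: [-2.094, -2.341, 0.001]
force: [0.4, 0.1, 0.6]
opening: 0.0605
gripper_force: 0.0
scene green_spice none
scene red_spice 228 [ 0.5485 -0.3747] [0.04  0.061] 17.3 mean [ 0.5443 -0.3659  0.1173] z [0.1144 0.1175 0.1192]
scene black_spice 252 [ 0.5535 -0.4234] [0.038 0.039] 78.0 mean [ 0.5529 -0.4248  0.1157] z [0.1127 0.1159 0.1178]
scene chopsticks 347 [ 0.4436 -0.3797] [0.016 0.23 ] 3.7 mean [ 0.446  -0.4166  0.0257] z [0.0215 0.0258 0.0286]
scene tomato 138 [0.4408 0.1342] [0.043 0.088] 7.1 mean [0.4365 0.1548 0.0347] z [0.0201 0.0355 0.0483]
scene lime 193 [0.4409 0.1727] [0.174 0.054] 89.8 mean [0.4379 0.1658 0.0291] z [-0.0004  0.0328  0.0479]
scene garlic 305 [ 0.6939 -0.2492] [0.083 0.052] 28.4 mean [ 0.6771 -0.2641  0.0334] z [0.0184 0.0346 0.046
[... 173 characters left out ...]
mean [ 0.5425 -0.3682  0.1171] z [0.1133 0.1176 0.1192]
side black_spice 193 [ 0.5507 -0.4244] [0.037 0.039] 27.4 mean [ 0.5498 -0.4265  0.1144] z [0.1113 0.1147 0.1162]
side chopsticks 346 [ 0.4452 -0.3802] [0.02  0.232] 3.0 mean [ 0.4457 -0.4255  0.0255] z [0.0221 0.0258 0.028 ]
side tomato 252 [0.4157 0.1196] [0.053 0.122] 16.3 mean [0.4234 0.0763 0.0321] z [0.0116 0.0335 0.0473]
side lime 99 [0.4362 0.1322] [0.045 0.088] 2.9 mean [0.4332 0.1546 0.039 ] z [0.0275 0.0386 0.0491]
side garlic 321 [ 0.7036 -0.2317] [0.123 0.054] 44.3 mean [ 0.6748 -0.2649  0.0304] z [0.0111 0.032  0.0455]
at [ 0.4515 -0.1118  0.2857] yaw 1.6828 tilt -1.0 t 53.95 -> travel [ 0.0063  0.0496 -0.0143] spin 0.0028
```

View pics/s6.png

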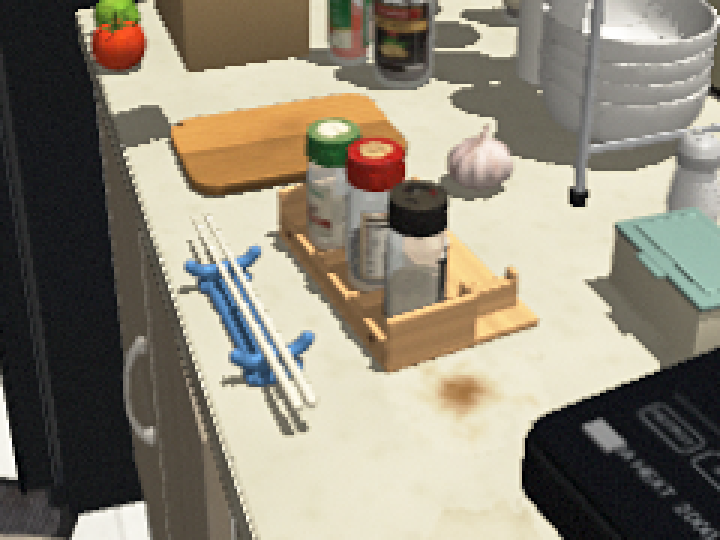

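All three jars stand upright in their own bays, with caps at (333,135), (376,160) and (418,200). The chopsticks lie in the rest, and the garlic, tomato and lime have not moved.

```bash
python3 -c "
from plant import close_job
print(close_job())"
```

```text
the job is handed in; nothing more can be done
None
```

The job is handed in at about 54 s of the 141 s: the chopsticks lie in the blue rest, all three jars stand upright in their own bays within a few millimetres of where they started, and the tomato, lime and garlic were left alone; the judge returned no verdict.

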